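Line up the kiln posts in the angle-iron trough

TASK

Draw the tray of kiln posts right out from under the ware board and let it stand on the bench. Then take it afresh, tip its three posts over the flared edge into the angle-iron trough, and stand the empty tray back on the bench, level. Close the posts up along the fold so that they lie end to end without gaps, the first one against the end plate, ready for their length check; leave the bowl, the jar and the mug where they are.

Things in the scene. Friction and masses are not known exactly. Their poses are not given: they have to be found in the camera images.
- riser_front (a point): Bench riser: wooden ware boards (420 x 260 mm, underside 100, top 118 mm high) on tube legs, fixed. Point: on the bench under the boards' front edge, mid-lane of the tray; y points in under the boards, x along the edge away from the robot, z up. Boards span x -130 to 290 mm; the lane is free between legs from x -90 to +100 mm. The tray slides freely on the bench.
- tray_knob (a point): Centre of the round wooden pull knob (24 mm thick, 20 mm long, axis along y, 28 mm above the bench, on a 12 mm stem) at the -y end of the tray, which sticks out from under the board. Axes as tray_grip; 38.5 mm to its -x side, 143 mm to its -y side, 30 mm lower. The tray's end wall is 28 mm behind the knob's centre. Pinch from above across x.
- tray_grip (a point): Centre of the wooden grip rail on top of the tray's back wall: 80 mm long along y, 18 mm thick along x; this point is 58 mm above the tray's underside, the rail's top 72 mm. The tray's x axis points from the pouring edge to the back, y along its length away from the knob, z up. Room for fingers on both sides, above the posts.
- tray_lip (a point): Middle of the upper edge of the tray's flared pouring side: 117 mm on the -x side of the grip and 42.5 mm lower, so 15.5 mm above the tray's underside. Axes as tray_grip. The posts begin to roll over it when it is tipped down more than 18 degrees; 40 degrees empties the tray.
- post1_mid (a point): Centre of a tubular kiln post of buff fired clay, 26 mm thick, 62 mm long along its y axis, about 55 g, loose in the tray. It can roll about its y axis.
- post2_mid (a point): Centre of a second, equal kiln post.
- post3_mid (a point): Centre of a third, equal kiln post.
- trough_fold (a point): V-trough: 300 mm of 60 x 60 x 5 mm angle iron, open upwards, level, on two fixed wooden cradles. Point: half-way along the inside of the fold, 35 mm above the bench; y along the fold (end plate at y -150 mm, open end at +150 mm), z up. Flanks rise at 45 degrees to +x and -x, upper edges 42 mm above the fold, 46 mm to each side. A post in the fold has its axis 18 mm above it.
- trough_stop (a point): The inside face of the trough's end plate, at the fold: 150 mm to the -y side of trough_fold, same axes. The 6 mm plate reaches 45 mm above the fold.
- bowl: Bystander: bisque-fired bowl, 100 mm across, 50 mm high; origin at the centre of its foot.
- jar: Bystander: closed grey jar, 64 mm across, 85 mm high; origin at the centre of its foot.
- mug: Bystander: pale mug with a handle, 76 mm across, 85 mm high; origin at the centre of its foot.
- tray: Tray: folded aluminium pan, 230 mm long along y, loose, 0.32 kg. Origin under the floor, 48.5 mm on the -x side of the grip, 58 mm below it; axes as tray_grip. Flat floor 3 mm thick from x -30 to +50 mm, then the pouring side flares up at 18 degrees over 40 mm to -x. End walls 30 mm high, back wall 46. Posts roll and shift when it tilts or jerks; one lying behind another would land on top of it.
Things that resemble listed ones, but are neither listed nor needed, are in the scene too. What is shaped like the part that bears post2_mid but pink or yellow is not meant.

How it is judged:
By the outcome, as a careful person would: the job done as asked, in the order asked, and still so for the second after the job is handed in, with the robot touching nothing.
It also fails if it takes over 72 s, if anything falls off the work surface, if the arm or the gripper's body presses on something with over 40 N, if the wrist force passes 120 N, or if a joint passes its speed limit or range.

ROBOT

A 6-joint arm with a two-finger parallel gripper is mounted at the origin on the work surface. World frame = base frame: x ahead of the robot, y to its left, z up, the work surface at z = 0. Lengths are in mm, angles in rad, forces in N, time in s.
With the tool pointing down it reaches from about 275 to 1000 mm from the base axis. Payload 8.4 kg.
Tool frame: the origin (TCP) lies at the very end of the fingers, on their centre line; the grasp point (between the pads) lies 19 mm behind it; z points along the fingers, y is the direction in which the jaws open and shut (so a half turn about z gives the same grasp; the last joint's range is limited). The gripper opens to 85 mm and grips with 20 to 120 N. Pads are 22 mm wide; open, the fingers measure 114 mm over their backs; the gripper's body (76 mm by 85 mm) begins 54 mm behind the grasp point. The pads swing forward as they close: fully open they stand 13 mm farther back than shut.
Start: joints at [-1.249, 0.353, 1.633, -0, 1.155, -0.002], TCP at [198.856, -592.524, 231.281] pointing down, gripper open.
Joint ranges: [-2.63, 2.63], [-0.92, 2.1], [0.06, 2.66], [-1.3, 4.44], [0, 2.69], [-3.02, 3.02]. Speed limits (rad/s): [2.22, 2.22, 2.79, 3.14, 3.14, 3.14].

INTERFACE

Orientations are given as [roll, pitch, yaw] about the fixed x, y, z axes, in that order (R = Rz(yaw) Ry(pitch) Rx(roll)).
In Python, from rig import r, vision gives the robot as it stands.
- The arm moves only by the tool move_arm, never from a script. Its argument "series" is text: rows parted by semicolons, each of 7 numbers parted by spaces: the closure, from -1 (fully open) to 1 (shut), then the shift along the tool's x, y, z in units of 40 mm (1.0 is 40 mm), then the turn, a rotation vector about the tool's x, y, z in degrees. In form: grip tx ty tz ax ay az; .... A call has 1 to 20 rows; each row shifts and turns the pose as measured when the row begins, along the tool's axes as they then stand; what a row does not reach is not made up. A row lasts 1/8 s, in which the tool goes at most 62.5 mm and 10.7 degrees, less where a joint would pass 70% of its speed; a pose out of reach is approached as far as the arm can. A call is refused whole if a number of a shift passes 1 or a number of a turn 10.7, either way. A call with a gripper value outside its range is refused whole. The fingers move at their own pace and stop on an object; "grip_force" is the grip in N (left out, the last holds). Time passes only in rows, so rows that do not move let the fingers close. It gives the time, the measured TCP pose, the force and the opening at its end, in the units of the state.
- r.sense(): the state, without advancing time (a new reading comes with each control period).
- vision.grab_frame(name): name is "side" or "top" or "wrist"; returns the picture (384x512x3 uint8, red, green, blue); there is no depth.
- vision.camera_params(name): a dict with "fx", "fy", "cx", "cy" (pixels), "position" and "rotation" of the camera in the world. Camera axes: x right, y up, looking along -z (the intrinsics and any distortion apply to the point x, -y, -z); pixel columns grow to the right and rows downward; lengths in mm; the calibration is good to about 2 mm. A picture is of the moment at which its call begins: read the wrist's pose just before it. camera_params takes no time and is no camera call; for the wrist camera it gives the pose at the moment of the call.
- r.sign_off(): hands the job in, once; it reports no verdict.
The state is a dict: "clock": time; "qpos": joint angles; "qvel": joint speeds; "joint_efforts": joint torques, N m; "eef_pos": TCP position; "tcp_rot": TCP orientation; "contact_force": force on the tool from outside, world axes, zero at the start; "wrist_torque": the same for the moment, N m; "opening": opening from 0.0 (shut) to 1.0 (fully open).
Only numpy, scipy, OpenCV 4.12 (cv2) and the standard library are available. Lean on these libraries where they do the work, as an engineer would, in place of code of your own. Each camera call takes 0.05 s, during which the arm holds its last target. There are 200 camera calls.

## Working session

There is one attempt and no reset: what is moved stays moved. The work goes in short steps, Python scripts to look and compute and a tool call to move; the robot and the scene stay as the last step left them, time stands still between calls to the robot, and variables do not carry over. Pictures are saved under pics/ and viewed, about 8 in all and at most 12, crops included, and the job is handed in when it is done.

Besides the shell and the picture viewer there is one more tool, called after "Call:" by a JSON object that holds its "fn" and its "kwargs". move_arm: Moves the arm, as the interface text tells. Its arguments: {"type":"object","properties":{"series":{"type":"string"},"grip_force":{"type":"number"}},"required":["series"]}

```bash
mkdir -p pics; ls; python3 - <<'E'
from rig import r, vision
import cv2,numpy as np
a=[]
for n in("side","top"):
    im=vision.grab_frame(n); cv2.imwrite(f"pics/{n}0.png",im[:,:,::-1]); p=vision.camera_params(n); print(n,p)
print(r.sense())
E
```

```text
pics
side {'fx': 442.30444773953764, 'fy': 442.30444773953764, 'cx': 255.93358960167726, 'cy': 196.5311885060907, 'position': array([ 416.62767913, 1136.28778215,  694.80989067]), 'rotation': array([ 1.04891888e+00, -4.11165300e-04, -3.01426635e+00])}
top {'fx': 396.3512476272698, 'fy': 396.3512476272698, 'cx': 254.30147155394087, 'cy': 193.52868168517685, 'position': array([ 429.02224973,   24.42540009, 1090.03268077]), 'rotation': array([ 0.13647865, -0.01487547, -1.55754112])}
{'clock': 0.1, 'qpos': array([-1.24940103e+00,  3.53613272e-01,  1.63406363e+00,  1.29983557e-05,
        1.15519538e+00, -2.42283983e-03]), 'qvel': array([ 0.00013423, -0.00223351, -0.00189241,  0.00108967, -0.00063706,
        0.00038522]), 'joint_efforts': array([ 1.67610964e-03, -6.06357408e+01, -3.42816532e+01,  1.19061319e-04,
        3.84337021e-03,  5.81263208e-06]), 'eef_pos': array([ 198.72225017, -592.11209211,  230.6136245 ]), 'tcp_rot': array([-3.14031306e+00, -1.49854283e-05,  3.23812876e-01]), 'contact_force': array([-0.56355839, -0.03615059, -0.23522411]), 'wrist_torque': array([-0.00891286,  0.01269947, -0.04107669]), 'opening': 0.9968422562964568}
```

View pics/top0.png

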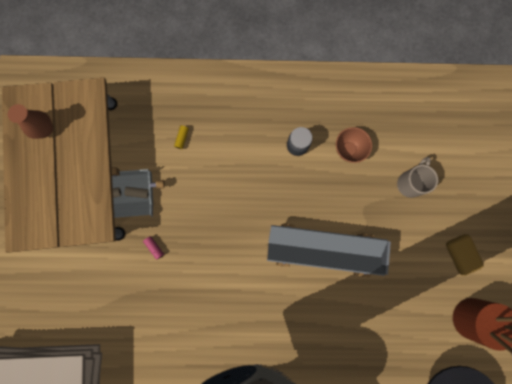

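View pics/side0.png

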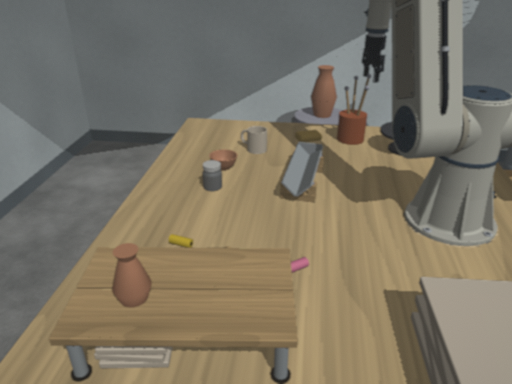

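Top: knob at about (168,183) on the tray's visible end, board front edge near column 110, and the trough at (270–390, 228–272). Pink (153,247) and yellow (181,136) posts are decoys. Next, enlarged crops and a pixel-to-plane helper.

```bash
cat > h.py <<'E'
import numpy as np, cv2
from scipy.spatial.transform import Rotation as R
from rig import r, vision
def P(n): return vision.camera_params(n)
def ray(p,u,v):
    d=R.from_euler('xyz',p['rotation']).as_matrix()@np.array([(u-p['cx'])/p['fx'],-(v-p['cy'])/p['fy'],-1.])
    return np.array(p['position']),d
def plane(p,u,v,z):
    o,d=ray(p,u,v); return o+d*(z-o[2])/d[2]
def proj(p,X):
    c=R.from_euler('xyz',p['rotation']).as_matrix().T@(np.array(X,float)-p['position'])
    return p['cx']-p['fx']*c[0]/c[2], p['cy']+p['fy']*c[1]/c[2]
def crop(im,x0,y0,x1,y1,k,f):
    cv2.imwrite(f,cv2.resize(im[y0:y1,x0:x1,::-1],None,fx=k,fy=k,interpolation=cv2.INTER_CUBIC))
E
python3 - <<'E'
from h import *
im=cv2.imread("pics/top0.png")[:,:,::-1]
a=cv2.resize(im[155:255,95:195],(400,400),interpolation=cv2.INTER_CUBIC); b=cv2.resize(im[200:300,260:400],(560,400),interpolation=cv2.INTER_CUBIC)[:,:400+160]
a=cv2.convertScaleAbs(a,alpha=1.8); b=cv2.convertScaleAbs(b,alpha=1.8)
o=np.hstack([a[:, :],b]); o=cv2.resize(o,(800,333)); cv2.imwrite("pics/c1.png",o[:,:,::-1])
p=P("top")
for n,u,v,z in(("knob",168,183,28),("brdfront far",106,79,118),("brdfront near",114,242,118),("tr",270,228,77),("tr",389,241,77),("tr",268,259,77),("tr",388,272,77)): print(n,plane(p,u,v,z).round(1))
E
```

```text
knob [600.3 244.5  28. ]
brdfront far [853.2 395.8 118. ]
brdfront near [439. 350. 118.]
tr [480.2 -30.   77. ]
tr [ 451.4 -334.1   77. ]
tr [402.1 -25.6  77. ]
tr [ 373.6 -328.9   77. ]
```

View pics/c1.png

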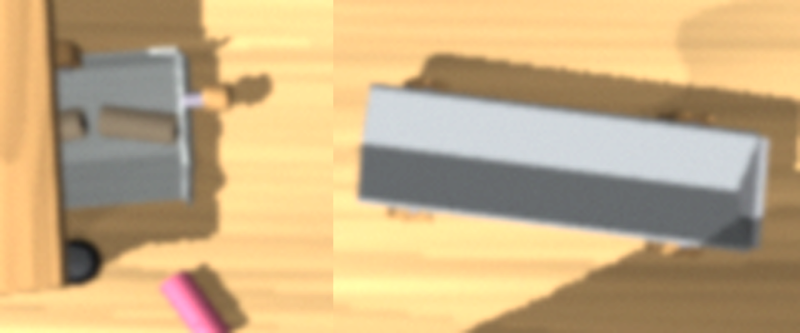

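Enlarged crop: knob at pixel (159.5,184); tray end wall from (148,170) to (151,214). Two buff posts lie near row 192 and the rail is on the far side, so the pouring lip faces the robot. The trough's end plate is at its right (-y) end. The posts meant are the buff ones in the tray, not the pink one (153,247) or the yellow one (181,136) on the bench.

```bash
cat >> h.py <<'E'
def mk(yaw,tilt=0,roll=np.pi):  # tool down, yaw about z
    return R.from_euler('xyz',[roll,0,yaw])
def plan(pos,rot,n,s=None,start=None):
    """rows (shift in 40mm units, turn deg) for a straight path in n equal steps; prints a constant-turn, per-row shift list"""
    s=s or r.sense(); p0,R0=start if start else (np.array(s['eef_pos']),R.from_euler('xyz',s['tcp_rot']))
    rv=(R0.inv()*rot).as_rotvec(); 
    for i in range(n):
        Ri=R0*R.from_rotvec(rv*i/n)
        t=Ri.inv().apply((np.array(pos)-p0)/n)/40
        print(t.round(3),np.rad2deg(rv/n).round(2))
E
python3 - <<'E'
from h import *
p=P("top")
def g(n,u,v,z): 
    X=plane(p,u,v,z); print(n,X.round(1)); return X
k=g("knob",159.5,183.8,33)
a=g("wall far",148.1,170,30);b=g("wall near",151,214.4,20)
f1=g("fold open",268.1,244.1,35);f2=g("fold stop",381.2,257,35)
d=f1-f2;print("len",np.linalg.norm(d),"troughyaw",np.arctan2(-d[0],d[1]))
e1=g("bf",106,79,118);e2=g("bn",114,242,118);d=e1-e2;print("riser yaw",np.arctan2(d[1],d[0]),np.linalg.norm(d))
d=a-b;print("tray yaw",np.arctan2(d[1],d[0]))
g("post a",137,192.5,16);g("post b",116,192,16)
g("jar",300,137,85);g("bowl",355,144,50);g("mug",423,180,85)
plan([k[0],k[1],140],mk(1.66),16)
E
```

```text
knob [596.9 266.1  33. ]
wall far [634.8 299.4  30. ]
wall near [515.1 288.1  20. ]
fold open [439.8 -27.6  35. ]
fold stop [ 410.  -326.8   35. ]
len 300.7095281648519 troughyaw -0.09926146009136141
bf [853.2 395.8 118. ]
bn [439. 350. 118.]
riser yaw 0.11005817479707737 416.6757484011818
tray yaw 0.09356879696066754
post a [574.7 330.   16. ]
post b [575.2 387.   16. ]
jar [ 718.3 -106.2   85. ]
bowl [ 711.5 -259.8   50. ]
mug [ 609.3 -424.9   85. ]
[ 1.017 -1.073  0.143] [-0.   -0.   -4.78]
[ 1.103 -0.985  0.143] [-0.   -0.   -4.78]
[ 1.181 -0.889  0.143] [-0.   -0.   -4.78]
[ 1.251 -0.788  0.143] [-0.   -0.   -4.78]
[ 1.312 -0.681  0.142] [-0.   -0.   -4.78]
[ 1.364 -0.569  0.142] [-0.   -0.   -4.78]
[ 1.407 -0.453  0.142] [-0.   -0.   -4.78]
[ 1.44  -0.334  0.142] [-0.   -0.   -4.78]
[ 1.463 -0.213  0.142] [-0.   -0.   -4.78]
[ 1.476 -0.09   0.142] [-0.   -0.   -4.78]
[1.478 0.033 0.142] [-0.   -0.   -4.78]
[1.47  0.157 0.142] [-0.   -0.   -4.78]
[1.452 0.279 0.142] [-0.   -0.   -4.78]
[1.424 0.399 0.142] [-0.   -0.   -4.78]
[1.385 0.516 0.142] [-0.   -0.   -4.78]
[1.337 0.63  0.142] [-0.   -0.   -4.78]
```

Call:
{"fn": "move_arm", "kwargs": {"series": "-1 .65 -.68 0 0 0 -4.8; -1 .7 -.63 0 0 0 -4.8; -1 .75 -.57 0 0 0 -4.8; -1 .8 -.5 0 0 0 -4.8; -1 .84 -.44 0 0 0 -4.8; -1 .87 -.36 0 0 0 -4.8; -1 .9 -.29 0 0 0 -4.8; -1 .92 -.21 0 0 0 -4.8; -1 .94 -.14 0 0 0 -4.8; -1 .95 -.06 0 0 0 -4.8; -1 .95 .02 0 0 0 -4.8; -1 .94 .1 0 0 0 -4.8; -1 .93 .18 0 0 0 -4.8; -1 .91 .26 0 0 0 -4.8; -1 .89 .33 0 0 0 -4.8; -1 .86 .4 0 0 0 -4.8; -1 0 0 0 0 0 0"}}

```text
clock: 2.22
eef_pos: [446.1, -18.4, 228.4]
tcp_rot: [-3.139, -0.006, 1.707]
contact_force: [-0.7, -0.4, -0.0]
opening: 1.001
```

```bash
python3 - <<'E'
from h import *
s=r.sense();print(s['clock'],s['eef_pos'],s['tcp_rot'])
plan([597,266,140],mk(1.66),12)
E
```

```text
2.225 [446.07964003 -18.36351949 228.38813712] [-3.13891052 -0.00568594  1.70736795]
[0.543 0.393 0.186] [-0.01 -0.03  0.23]
[0.545 0.39  0.186] [-0.01 -0.03  0.23]
[0.546 0.388 0.186] [-0.01 -0.03  0.23]
[0.548 0.386 0.186] [-0.01 -0.03  0.23]
[0.55  0.384 0.186] [-0.01 -0.03  0.23]
[0.551 0.382 0.185] [-0.01 -0.03  0.23]
[0.553 0.379 0.185] [-0.01 -0.03  0.23]
[0.554 0.377 0.185] [-0.01 -0.03  0.23]
[0.556 0.375 0.185] [-0.01 -0.03  0.23]
[0.557 0.373 0.185] [-0.01 -0.03  0.23]
[0.559 0.37  0.184] [-0.01 -0.03  0.23]
[0.561 0.368 0.184] [-0.01 -0.03  0.23]
```

Call:
{"fn": "move_arm", "kwargs": {"series": "-1 .8 .57 .27 0 0 .3; -1 .8 .57 .27 0 0 .3; -1 .82 .57 .27 0 0 .3; -1 .82 .57 .27 0 0 .3; -1 .83 .57 .27 0 0 .3; -1 .83 .56 .27 0 0 .3; -1 .83 .56 .27 0 0 .3; -1 .83 .56 .27 0 0 .3; -1 0 0 0 0 0 .2; -1 0 0 0 0 0 0"}}

```text
clock: 3.48
eef_pos: [598.6, 262.6, 136.8]
tcp_rot: [-3.133, 0.0, 1.648]
contact_force: [-0.3, -0.9, -0.1]
opening: 1.001
```

```bash
python3 - <<'E'
from h import *
s=r.sense();print(s['clock'],s['eef_pos'],s['tcp_rot'])
im=vision.grab_frame("wrist");p=P("wrist");print(p)
print(proj(p,[597,266,28]),proj(p,s['eef_pos']))
crop(im,0,0,512,384,1.5,"pics/w1.png")
E
```

```text
3.475 [598.59053282 262.5877273  136.82913971] [-3.13332817e+00  1.78499119e-04  1.64849798e+00]
{'fx': 327.45401532683707, 'fy': 327.45401532683707, 'cx': 257.8450711769368, 'cy': 195.02615841131413, 'position': array([592.19711549, 345.51576809, 279.93521897]), 'rotation': array([-0.33006073,  0.0086143 ,  0.07827923])}
(np.float64(258.76286161967295), np.float64(187.21072462584888)) (np.float64(260.10766053758834), np.float64(260.19090127985567))
```

View pics/w1.png

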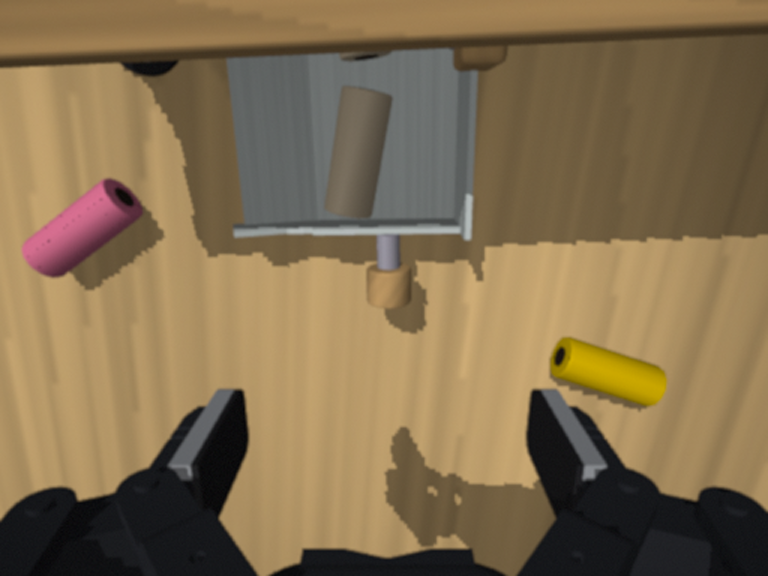

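Knob at crop (389,286), 3 px from the prediction. The wall is aligned with the gripper. One post is visible near (358,150), slightly skewed; yellow and pink are clear of the path. Going down and gripping.

Call:
{"fn": "move_arm", "kwargs": {"series": "-1 .02 -.01 .8 0 0 .2; -1 .02 -.01 .8 0 0 .2; -1 .02 -.01 .8 0 0 0; -1 0 0 .5 0 0 0; -1 0 0 .25 0 0 0; 1 0 0 0 0 0 0; 1 0 0 0 0 0 0; 1 0 0 0 0 0 0; 1 0 0 0 0 0 0; 1 0 0 0 0 0 0; 1 0 0 0 0 0 0", "grip_force": 40}}

```text
clock: 4.9
eef_pos: [598.8, 260.0, 14.7]
tcp_rot: [-3.141, -0.002, 1.636]
contact_force: [0.3, 0.0, -1.4]
opening: 0.26
```

Call:
{"fn": "move_arm", "kwargs": {"series": "1 -.1 0 0 0 0 0; 1 -.2 0 0 0 0 0; 1 -.3 0 0 0 0 0; 1 -.4 0 0 0 0 0; 1 -.4 0 0 0 0 0; 1 -.4 0 0 0 0 0; 1 -.4 0 0 0 0 0; 1 -.4 0 0 0 0 0; 1 -.4 0 0 0 0 0; 1 -.4 0 0 0 0 0; 1 -.4 0 0 0 0 0; 1 -.4 0 0 0 0 0; 1 -.4 0 0 0 0 0; 1 -.4 0 0 0 0 0; 1 -.3 0 0 0 0 0; 1 -.2 0 0 0 0 0; 1 -.1 0 0 0 0 0; 1 0 0 0 0 0 0"}}

```text
clock: 7.15
eef_pos: [614.6, 19.7, 14.5]
tcp_rot: [3.141, -0.002, 1.634]
contact_force: [-0.0, -1.3, 0.3]
opening: 0.263
```

Call:
{"fn": "move_arm", "kwargs": {"series": "-1 0 0 0 0 0 0; -1 0 0 0 0 0 0; -1 0 0 0 0 0 0; -1 0 0 -.3 0 0 0; -1 0 0 -.7 0 0 0; -1 0 0 -1 0 0 0; -1 0 0 -1 0 0 0; -1 0 0 -1 0 0 0; -1 0 0 -1 0 0 0; -1 0 0 0 0 0 0"}}

```text
clock: 8.4
eef_pos: [614.8, 20.7, 226.1]
tcp_rot: [3.138, -0.002, 1.636]
contact_force: [0.1, 0.1, 0.0]
opening: 1.004
```

```bash
python3 - <<'E'
from h import *
s=r.sense();print(s['clock'],s['eef_pos'],s['tcp_rot'])
im=vision.grab_frame("wrist");p=P("wrist");print(p['position'],p['rotation'])
crop(im,0,0,512,384,1.5,"pics/w2.png")
E
```

```text
8.4 [614.80338075  20.69500948 226.06776114] [ 3.13779554e+00 -1.77574084e-03  1.63645507e+00]
[607.03366087 103.35691914 367.28217629] [-3.28235350e-01 -2.77551312e-04  6.64455541e-02]
```

View pics/w2.png

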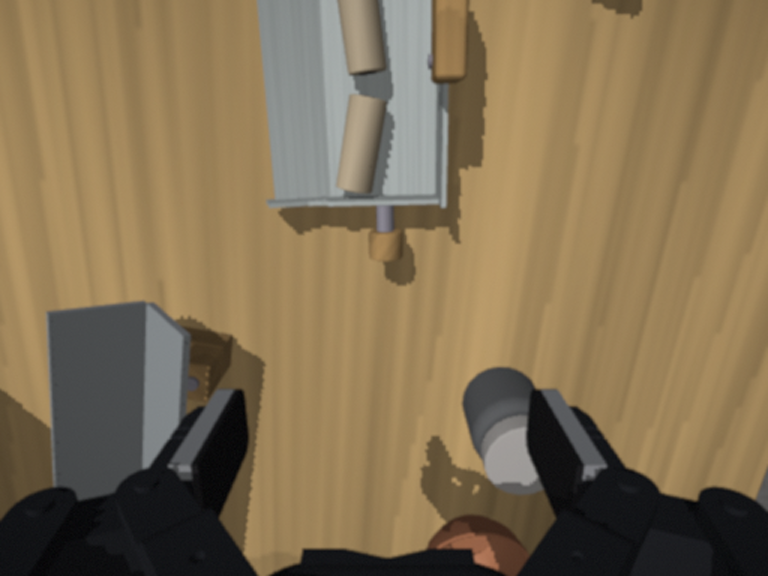

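Tray is out: knob at crop (386,246), end wall (270–445, 203), rail's near end at (450,75). Two posts are in a row. Checking with the top view.

```bash
python3 - <<'E'
from h import *
p=P("wrist")
k=plane(p,386/1.5,244/1.5,33);print("knob",k)
a=plane(p,270/1.5,202/1.5,15);b=plane(p,440/1.5,200/1.5,30);d=b-a;print(a,b,"yaw",np.arctan2(d[1],d[0]))
print("rail end",plane(p,450/1.5,66/1.5,72))
y=0.075;rm=lambda v:np.array([v[0]*np.cos(y)-v[1]*np.sin(y),v[0]*np.sin(y)+v[1]*np.cos(y)])
g=k[:2]+rm([38.5,143]);print("grip",g, "rail end exp",k[:2]+rm([38.5,103]))
im=vision.grab_frame("top");p=P("top")
print("px grip",proj(p,[*g,72]))
c=cv2.convertScaleAbs(im,alpha=1.6)
crop(c,90,120,260,240,4.5,"pics/t2.png")
E
```

```text
knob [611.78413887  25.32412029  33.        ]
[527.51345664  46.16979638  15.        ] [646.53686613  57.65316936  30.        ] yaw 0.0961822566647394
rail end [639.70138391 136.39184809  72.        ]
grip [639.46096023 170.80691501] rail end exp [642.45814852 130.91936228]
px grip (np.float64(193.5386822934711), np.float64(165.8925659361438))
```

View pics/t2.png

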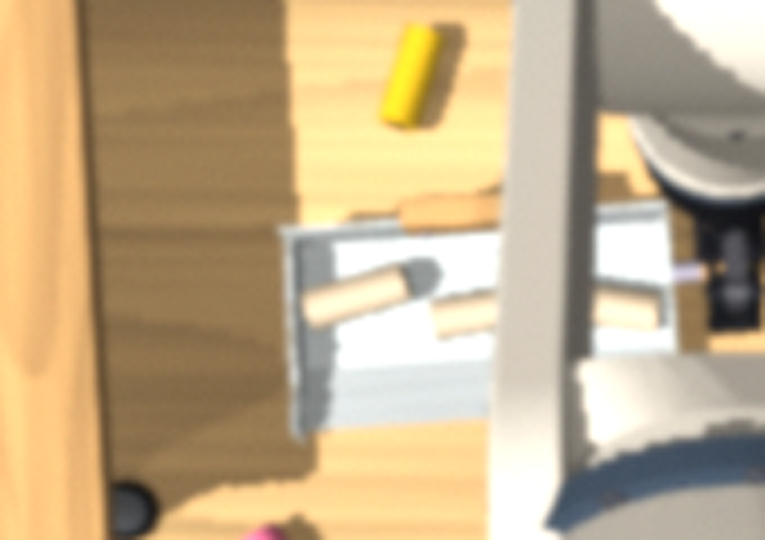

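Three posts are in a row and none lies behind another. The tray is clear of the board: its far wall is at crop x≈290 and the board edge at ≈95. Next I grip the rail.

Call:
{"fn": "move_arm", "kwargs": {"series": "-1 .74 .17 .4 0 0 -.1; -1 .74 .17 .4 0 0 -.1; -1 .74 .17 .4 0 0 -.1; -1 .74 .17 .4 0 0 -.1; -1 .74 .17 .4 0 0 -.1; -1 0 0 0 0 0 0; -1 0 0 0 0 0 0"}}

```text
clock: 9.38
eef_pos: [630.4, 172.8, 130.9]
tcp_rot: [-3.125, 0.001, 1.645]
contact_force: [-0.1, -0.5, -0.4]
opening: 1.0
```

```bash
python3 - <<'E'
from h import *
s=r.sense();print(s['clock'],s['eef_pos'],s['tcp_rot'])
im=vision.grab_frame("top");p=P("top")
for c in((153.8,171.1,30),(156,217.1,15)): print(plane(p,*c))
im=vision.grab_frame("wrist");p=P("wrist")
plan([638.5,171,42],mk(1.65),5)
crop(im,0,0,512,384,1.5,"pics/w3.png")
E
```

```text
9.375 [630.38537297 172.80596902 130.94245254] [-3.12470612e+00  1.08132891e-03  1.64452280e+00]
[632.00454363 283.82084777  30.        ]
[508.43011457 275.53125313  15.        ]
[-0.01   0.046  0.447] [-0.18  0.01 -0.07]
[-0.01   0.044  0.447] [-0.18  0.01 -0.07]
[-0.01   0.043  0.447] [-0.18  0.01 -0.07]
[-0.011  0.041  0.447] [-0.18  0.01 -0.07]
[-0.011  0.04   0.447] [-0.18  0.01 -0.07]
```

View pics/w3.png

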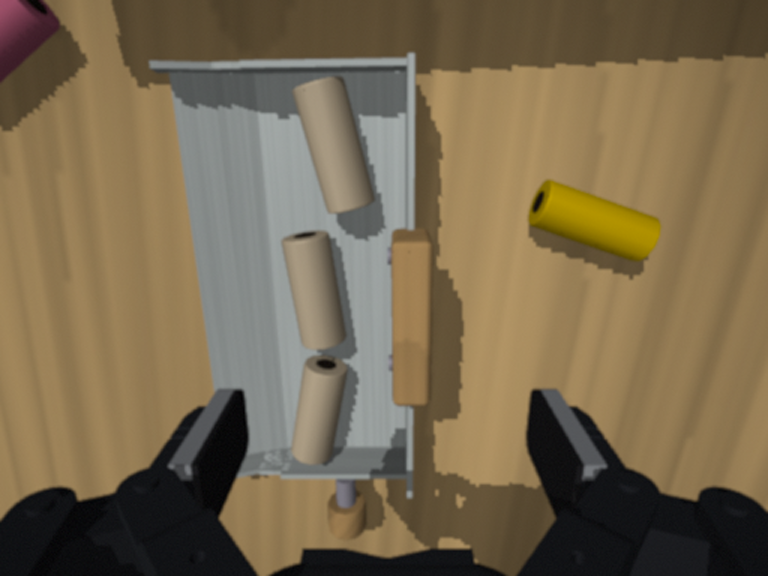

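```bash
python3 - <<'E'
from h import *
p=P("wrist")
q=[plane(p,u/1.5,v/1.5,72) for u,v in((393,243),(430,243),(395,404),(428,404))]
for x in q: print(x.round(1))
c=np.mean(q,0);d=(q[0]+q[1]-q[2]-q[3])/2;print(c,np.linalg.norm(d),"yaw",np.arctan2(-d[0],d[1]))
plan([c[0],c[1],42],mk(1.571+np.arctan2(-d[0],d[1])),5)
E
```

```text
[628.5 208.3  72. ]
[644.  209.5  72. ]
[635.5 130.9  72. ]
[651.  132.2  72. ]
[639.72472229 170.2645921   72.        ] 77.67867075336534 yaw 0.0899837551197899
[-0.014  0.052  0.447] [-0.18  0.01 -0.2 ]
[-0.015  0.05   0.447] [-0.18  0.01 -0.2 ]
[-0.015  0.049  0.447] [-0.18  0.01 -0.2 ]
[-0.015  0.047  0.447] [-0.18  0.01 -0.2 ]
[-0.015  0.046  0.447] [-0.18  0.01 -0.2 ]
```

Call:
{"fn": "move_arm", "kwargs": {"series": "-1 -.01 .06 .5 -.2 0 -.2; -1 -.01 .06 .5 -.2 0 -.2; -1 -.01 .06 .5 -.2 0 -.2; -1 -.01 .06 .4 -.2 0 -.2; -1 0 .02 .35 0 0 0; -1 0 0 0 0 0 0; 1 0 0 0 0 0 0; 1 0 0 0 0 0 0; 1 0 0 0 0 0 0; 1 0 0 0 0 0 0; 1 0 0 0 0 0 0; 1 0 0 0 0 0 0; 1 0 0 0 0 0 0", "grip_force": 80}}

```text
clock: 11.1
eef_pos: [644.1, 167.7, 44.5]
tcp_rot: [3.135, -0.0, 1.653]
contact_force: [0.4, -0.4, -0.5]
opening: 0.195
```

```bash
python3 - <<'E'
from h import *
s=r.sense();print(s['clock'],s['eef_pos'],s['tcp_rot'],s['opening'],s['contact_force'])
f=np.array([424.9,-177.2,35.]);y=-.099
# grip offsets; pour geometry: lip at local trough (x,z) for tilts; fulcrum
for th,lx,lz in((0,60,110),(15,38,75),(25,30,60),(45,24,55)):
    t=np.deg2rad(th); gx=lx+117*np.cos(t)-42.5*np.sin(t); gz=lz+117*np.sin(t)+42.5*np.cos(t)
    w=f+np.array([gx*np.cos(y),gx*np.sin(y),gz]); print(th,"grip",w.round(1),"local",round(gx,1),round(gz,1))
E
```

```text
11.1 [644.10680628 167.71425767  44.45630352] [ 3.13523704e+00 -8.14385154e-05  1.65332817e+00] 0.19545544187067435 [ 0.37826103 -0.42700737 -0.53503369]
0 grip [ 601.  -194.7  187.5] local 177.0 152.5
15 grip [ 564.2 -191.   181.3] local 140.0 146.3
25 grip [ 542.4 -188.9  183. ] local 118.1 148.0
45 grip [ 501.2 -184.8  202.8] local 76.7 167.8
```

Rail held (opening ≈ 17 mm). Planning lift, transfer and tip rows.

```bash
cat >> h.py <<'E'
F=np.array([424.9,-177.2,35.]);Y=-.099
def pourpose(th,lx,lz,ly=5):
    t=np.deg2rad(th); x=lx+117*np.cos(t)-29*np.sin(t); z=lz+117*np.sin(t)+29*np.cos(t)
    return F+R.from_euler('z',Y).apply([x,ly-2.5,z]), R.from_euler('z',Y)*R.from_euler('y',-t)*mk(np.pi/2)
E
python3 - <<'E'
from h import *
s=r.sense();p0=np.array([s['eef_pos'][0],s['eef_pos'][1],174]);R0=R.from_euler('xyz',s['tcp_rot'])
A=pourpose(0,60,110);print(A[0]);plan(*A,14,start=(p0,R0))
B=pourpose(14,30,60);print(B[0]);plan(*B,6,start=A)
C=pourpose(44,28,54);print(C[0])
ang=[14,17,20,23,26,29,32,35,38,41,44]
for a,b in zip(ang,ang[1:]): plan(*pourpose(b,30-2*(b-14)/30,60-6*(b-14)/30),1,start=pourpose(a,30-2*(a-14)/30,60-6*(a-14)/30))
E
```

```text
[ 601.28041561 -192.20663145  174.        ]
[-0.634 -0.129 -0.001] [ 0.03 -0.    0.74]
[-0.636 -0.121 -0.001] [ 0.03 -0.    0.74]
[-0.637 -0.113 -0.001] [ 0.03 -0.    0.74]
[-0.639 -0.104 -0.001] [ 0.03 -0.    0.74]
[-0.64  -0.096 -0.001] [ 0.03 -0.    0.74]
[-0.641 -0.088 -0.   ] [ 0.03 -0.    0.74]
[-0.642 -0.08  -0.   ] [ 0.03 -0.    0.74]
[-0.643 -0.071 -0.   ] [ 0.03 -0.    0.74]
[-0.644 -0.063 -0.   ] [ 0.03 -0.    0.74]
[-0.645 -0.054 -0.   ] [ 0.03 -0.    0.74]
[-0.646 -0.046 -0.   ] [ 0.03 -0.    0.74]
[-0.646 -0.038 -0.   ] [ 0.03 -0.    0.74]
[-0.647 -0.029 -0.   ] [ 0.03 -0.    0.74]
[-0.647 -0.021 -0.   ] [ 0.03 -0.    0.74]
[ 560.98754541 -188.20455396  151.44343785]
[ 0.    -0.169  0.094] [-2.33  0.    0.  ]
[ 0.    -0.172  0.087] [-2.33  0.    0.  ]
[ 0.    -0.176  0.08 ] [-2.33  0.    0.  ]
[ 0.    -0.179  0.073] [-2.33  0.    0.  ]
[ 0.    -0.182  0.065] [-2.33  0.    0.  ]
[-0.    -0.184  0.058] [-2.33  0.    0.  ]
[ 516.71419542 -183.80711649  191.13588355]
[ 0.    -0.05  -0.139] [-3.  0. -0.]
[-0.    -0.051 -0.139] [-3.  0.  0.]
[-0.    -0.052 -0.14 ] [-3. -0. -0.]
[-0.    -0.052 -0.14 ] [-3.  0. -0.]
[ 0.    -0.053 -0.141] [-3. -0.  0.]
[ 0.    -0.054 -0.141] [-3.  0. -0.]
[-0.    -0.054 -0.142] [-3.  0.  0.]
[ 0.    -0.055 -0.143] [-3.  0.  0.]
[ 0.    -0.055 -0.143] [-3.  0. -0.]
[-0.    -0.056 -0.144] [-3.  0.  0.]
```

Call:
{"fn": "move_arm", "kwargs": {"series": "1 0 0 -.1 0 0 0; 1 0 0 -.3 0 0 0; 1 0 0 -.5 0 0 0; 1 0 0 -.6 0 0 0; 1 0 0 -.6 0 0 0; 1 0 0 -.5 0 0 0; 1 0 0 -.4 0 0 0; 1 0 0 -.2 0 0 0; 1 0 0 0 0 0 0"}}

```text
clock: 12.22
eef_pos: [643.2, 167.7, 183.3]
tcp_rot: [3.133, -0.001, 1.653]
contact_force: [0.4, 0.4, -4.6]
opening: 0.195
```

Call:
{"fn": "move_arm", "kwargs": {"series": "1 -.15 -.03 0 0 0 .2; 1 -.3 -.06 0 0 0 .4; 1 -.45 -.09 0 0 0 .6; 1 -.6 -.12 0 0 0 .7; 1 -.64 -.11 0 0 0 .7; 1 -.64 -.1 0 0 0 .7; 1 -.64 -.1 0 0 0 .7; 1 -.64 -.1 0 0 0 .7; 1 -.64 -.08 0 0 0 .7; 1 -.64 -.08 0 0 0 .7; 1 -.64 -.07 0 0 0 .7; 1 -.64 -.06 0 0 0 .7; 1 -.64 -.05 0 0 0 .7; 1 -.6 -.04 0 0 0 .7; 1 -.5 -.03 0 0 0 .6; 1 -.35 -.02 0 0 0 .4; 1 -.2 0 0 0 0 .2; 1 -.1 0 0 0 0 .1; 1 0 0 0 0 0 0"}}

```text
clock: 14.6
eef_pos: [580.9, -225.4, 179.6]
tcp_rot: [3.141, 0.002, 1.452]
contact_force: [0.1, 0.4, -3.7]
opening: 0.193
```

```bash
python3 - <<'E'
from h import *
s=r.sense();print(s['clock'],s['eef_pos'],s['tcp_rot'],s['contact_force'],s['wrist_torque'],s['qpos'])
im=vision.grab_frame("wrist")
crop(im,0,0,512,384,1,"pics/w4.png")
B=pourpose(14,30,60);print(B[0]);plan(*B,7)
E
```

```text
14.6 [ 580.8938899  -225.40951805  179.58677477] [3.14065208e+00 1.92387957e-03 1.45235151e+00] [ 0.12379037  0.39411152 -3.73002571] [-0.03201238 -0.196333   -0.00171901] [-0.37166544  0.4006621   1.68625603 -0.00187203  1.05328272 -0.25229653]
[ 560.98754541 -188.20455396  151.44343785]
[ 0.123 -0.086  0.1  ] [-1.99  0.03 -0.15]
[ 0.123 -0.089  0.097] [-1.99  0.03 -0.15]
[ 0.123 -0.092  0.094] [-1.99  0.03 -0.15]
[ 0.124 -0.095  0.091] [-1.99  0.03 -0.15]
[ 0.124 -0.098  0.088] [-1.99  0.03 -0.15]
[ 0.124 -0.101  0.084] [-1.99  0.03 -0.15]
[ 0.124 -0.103  0.081] [-1.99  0.03 -0.15]
```

View pics/w4.png

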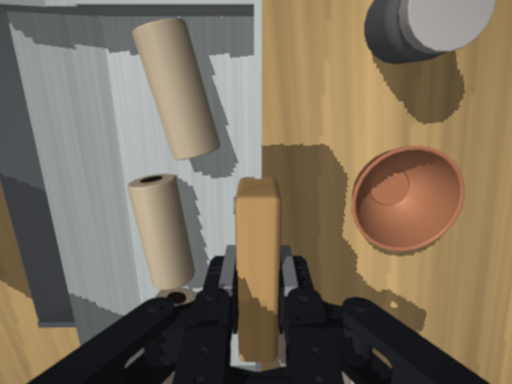

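Call:
{"fn": "move_arm", "kwargs": {"series": "1 .12 -.09 .1 -2 0 -.15; 1 .12 -.09 .1 -2 0 -.15; 1 .12 -.09 .09 -2 0 -.15; 1 .12 -.1 .09 -2 0 -.15; 1 .12 -.1 .09 -2 0 -.15; 1 .12 -.1 .08 -2 0 -.15; 1 .12 -.1 .08 -1.5 0 -.15; 1 0 0 0 0 0 0; 1 0 0 0 0 0 0"}}

```text
clock: 15.78
eef_pos: [561.2, -182.0, 151.2]
tcp_rot: [2.9, 0.003, 1.479]
contact_force: [-0.5, -0.4, -4.0]
opening: 0.193
```

```bash
python3 - <<'E'
from h import *
s=r.sense();print(s['clock'],s['eef_pos'],s['tcp_rot'],s['qpos'])
p0=np.array(s['eef_pos']);R0=R.from_euler('xyz',s['tcp_rot'])
T=R.from_euler('z',Y).inv()*R0*mk(np.pi/2).inv();print("tilt",T.as_rotvec(degrees=True))
# current lip in trough local
l=p0+(R0*mk(np.pi/2).inv()).apply([-117,2.5,-29]);print("lip local",R.from_euler('z',Y).inv().apply(l-F))
plan(*pourpose(17,29,58),1); plan(*pourpose(44,28,54),10,)
im=vision.grab_frame("top"); c=cv2.convertScaleAbs(im,alpha=1.6); crop(c,240,120,420,290,4,"pics/t3.png")
E
```

```text
15.775 [ 561.21221112 -181.98803569  151.17493517] [2.89963101e+00 2.63265676e-03 1.47929676e+00] [-0.35031394  0.28733808  1.95948893  0.09587066  0.66215889 -0.32788364]
tilt [ -0.09811216 -13.86387377   0.4458929 ]
lip local [29.46020999 10.26042075 59.97923541]
[-0.155 -0.069 -0.113] [-3.14  0.03  0.45]
[-0.015 -0.083 -0.123] [-3.01 -0.01  0.05]
[-0.015 -0.077 -0.128] [-3.01 -0.01  0.05]
[-0.015 -0.07  -0.131] [-3.01 -0.01  0.05]
[-0.015 -0.063 -0.135] [-3.01 -0.01  0.05]
[-0.015 -0.056 -0.138] [-3.01 -0.01  0.05]
[-0.015 -0.048 -0.141] [-3.01 -0.01  0.05]
[-0.015 -0.041 -0.143] [-3.01 -0.01  0.05]
[-0.015 -0.033 -0.145] [-3.01 -0.01  0.05]
[-0.015 -0.025 -0.147] [-3.01 -0.01  0.05]
[-0.015 -0.018 -0.148] [-3.01 -0.01  0.05]
```

View pics/t3.png

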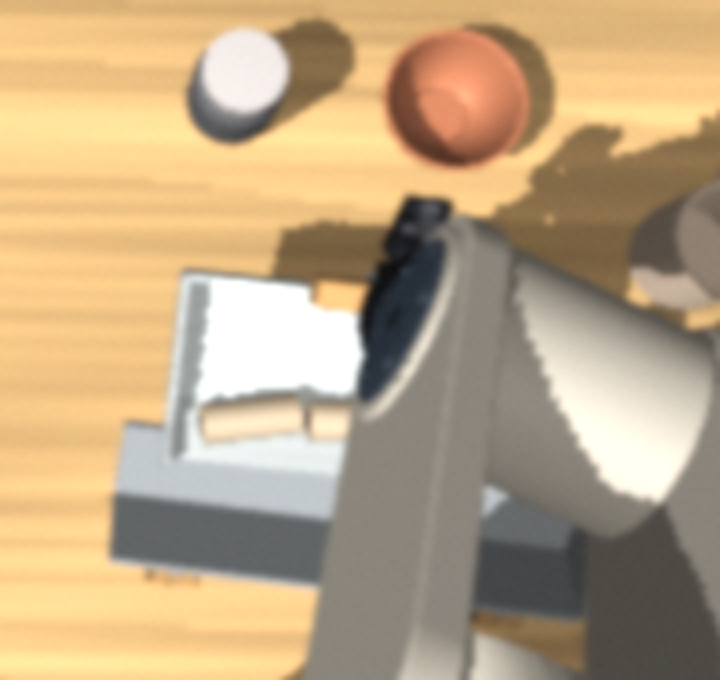

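Lip sits over the trough's near flank and the posts rest in the crease. Tipping on gently.

Call:
{"fn": "move_arm", "kwargs": {"series": "1 -.05 -.08 -.12 -2 0 .1; 1 -.04 -.06 -.1 -2 0 .1; 1 0 -.05 -.1 -2 0 0; 1 0 -.05 -.1 -2 0 0; 1 0 -.05 -.1 -2 0 0; 1 0 -.04 -.1 -2 0 0; 1 0 0 0 0 0 0; 1 0 0 0 0 0 0; 1 0 0 0 0 0 0; 1 0 0 0 0 0 0"}}

```text
clock: 17.08
eef_pos: [544.9, -185.3, 173.8]
tcp_rot: [2.684, 0.002, 1.477]
contact_force: [0.1, 0.3, -2.9]
opening: 0.197
```

```bash
cat > st.py <<'E'
from h import *
s=r.sense();print(s['clock'],s['eef_pos'],s['contact_force'],s['wrist_torque'],s['qpos'].round(3))
p0=np.array(s['eef_pos']);R0=R.from_euler('xyz',s['tcp_rot'])
T=R.from_euler('z',Y).inv()*R0*mk(np.pi/2).inv();print("tilt",T.as_rotvec(degrees=True))
l=p0+(R0*mk(np.pi/2).inv()).apply([-117,2.5,-29]);print("lip local",R.from_euler('z',Y).inv().apply(l-F))
E
python3 - <<'E'
from st import *
plan(*pourpose(36,28,56),4)
E
```

```text
17.075 [ 544.87679881 -185.30010683  173.78797561] [ 0.11727674  0.30274566 -2.89122669] [0.0492678  0.38583952 0.02180135] [-0.412  0.175  2.123  0.335  0.426 -0.596]
tilt [ -0.06831512 -26.241125     0.34243269]
lip local [28.05843498  5.59698453 61.03966317]
[-0.008 -0.056 -0.093] [-2.44 -0.01  0.09]
[-0.008 -0.052 -0.096] [-2.44 -0.01  0.09]
[-0.008 -0.048 -0.098] [-2.44 -0.01  0.09]
[-0.008 -0.043 -0.1  ] [-2.44 -0.01  0.09]
```

```bash
python3 - <<'E'
from h import *
im=vision.grab_frame("top"); b=vision.grab_frame("side"); w=vision.grab_frame("wrist")
a=cv2.resize(im[200:290,250:410],None,fx=2.5,fy=2.5,interpolation=cv2.INTER_CUBIC)
c=cv2.resize(b[120:220,240:400],(400,250),interpolation=cv2.INTER_CUBIC)
d=cv2.resize(w,(400,300))
a=cv2.resize(a,(400,225)); c=cv2.resize(c,(400,250))
o=np.zeros((550,800,3),np.uint8);o[:225,:400]=a;o[:250,400:]=c;o[250:,:400]=d
cv2.imwrite("pics/m5.png",cv2.convertScaleAbs(o,alpha=1.5)[:,:,::-1])
E
```

```text
(no output)
```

View pics/m5.png

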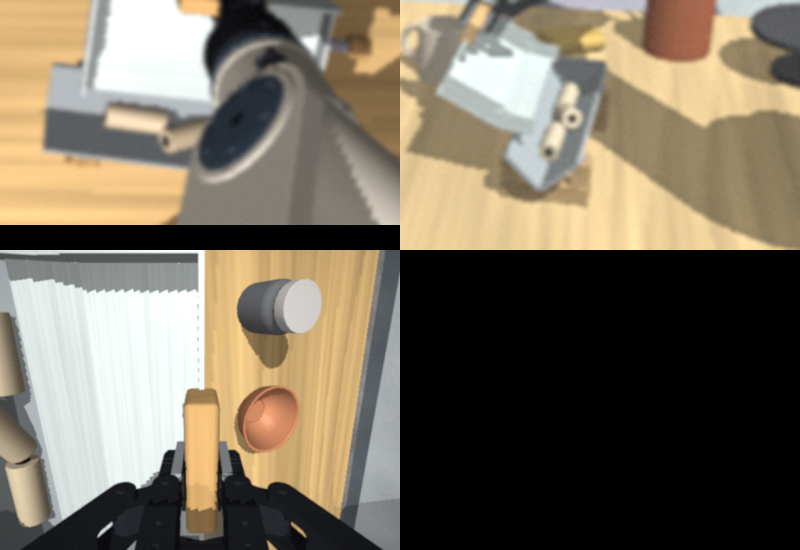

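All three posts are in the trough and the tray is empty. The middle post (crop about (15,430) in the wrist view) is cocked, which the push should straighten. Standing the tray back now.

```bash
python3 - <<'E'
from h import *
s=r.sense();p0=np.array(s['eef_pos']);R0=R.from_euler('xyz',s['tcp_rot'])
u=p0+[0,0,60];print("up");plan(u,R0,3)
v=np.array([615,-165,225.]);t=mk(np.pi/2-.08);print("level");plan(v,t,7,start=(u,R0))
print("go");w=np.array([640,178,180.]);plan(w,mk(np.pi/2+.08),10,start=(v,t))
E
```

```text
up
[-0.001  0.221 -0.448] [0. 0. 0.]
[-0.001  0.221 -0.448] [0. 0. 0.]
[-0.001  0.221 -0.448] [0. 0. 0.]
level
[0.096 0.205 0.135] [ 3.75  0.04 -0.1 ]
[0.095 0.213 0.122] [ 3.75  0.04 -0.1 ]
[0.095 0.221 0.108] [ 3.75  0.04 -0.1 ]
[0.094 0.228 0.093] [ 3.75  0.04 -0.1 ]
[0.094 0.234 0.078] [ 3.75  0.04 -0.1 ]
[0.093 0.238 0.063] [ 3.75  0.04 -0.1 ]
[0.093 0.242 0.047] [ 3.75  0.04 -0.1 ]
go
[ 0.86  -0.006  0.112] [-0.    0.   -0.92]
[0.86  0.008 0.112] [-0.    0.   -0.92]
[0.86  0.021 0.112] [-0.    0.   -0.92]
[0.859 0.035 0.112] [-0.    0.   -0.92]
[0.858 0.049 0.112] [-0.    0.   -0.92]
[0.857 0.062 0.112] [-0.    0.   -0.92]
[0.856 0.076 0.112] [-0.    0.   -0.92]
[0.855 0.09  0.113] [-0.    0.   -0.92]
[0.854 0.104 0.113] [-0.    0.   -0.92]
[0.852 0.117 0.113] [-0.    0.   -0.92]
```

Call:
{"fn": "move_arm", "kwargs": {"series": "1 0 .22 -.45 0 0 0; 1 0 .22 -.45 0 0 0; 1 0 .22 -.45 0 0 0; 1 .1 .2 .13 3.7 0 -.1; 1 .1 .21 .12 3.7 0 -.1; 1 .1 .22 .11 3.7 0 -.1; 1 .1 .23 .09 3.7 0 -.1; 1 .1 .23 .08 3.7 0 -.1; 1 .1 .24 .06 3.7 0 -.1; 1 .1 .24 .05 3.7 0 -.1; 1 .5 0 .1 0 0 -1; 1 .8 0 .1 0 0 -1; 1 .85 .02 .1 0 0 -1; 1 .85 .03 .1 0 0 -1; 1 .85 .05 .1 0 0 -1; 1 .85 .06 .1 0 0 -1; 1 .85 .08 .1 0 0 -1; 1 .7 .09 .1 0 0 -1; 1 .4 0 0 0 0 -1; 1 0 0 0 0 0 0"}}

```text
clock: 19.73
eef_pos: [627.0, 117.3, 188.5]
tcp_rot: [-3.138, 0.002, 1.654]
contact_force: [0.1, -0.2, -3.7]
opening: 0.197
```

```bash
python3 - <<'E'
from h import *
s=r.sense();print(s['clock'],s['eef_pos'],s['tcp_rot'],s['contact_force'],s['qpos'].round(2))
plan([640,175,60],mk(np.pi/2+.08),5)
E
```

```text
19.725 [627.01779265 117.32573249 188.46700309] [-3.13761707e+00  1.77799757e-03  1.65420335e+00] [ 0.08439788 -0.15734774 -3.7275398 ] [ 0.18  0.42  1.64 -0.    1.09  0.1 ]
[0.283 0.091 0.641] [-0.05  0.02  0.04]
[0.283 0.091 0.642] [-0.05  0.02  0.04]
[0.283 0.09  0.642] [-0.05  0.02  0.04]
[0.283 0.089 0.642] [-0.05  0.02  0.04]
[0.282 0.088 0.642] [-0.05  0.02  0.04]
```

Call:
{"fn": "move_arm", "kwargs": {"series": "1 .28 .09 .5 -.1 0 0; 1 .28 .09 .6 -.1 0 0; 1 .28 .09 .6 -.1 0 0; 1 .28 .09 .6 -.1 0 0; 1 .28 .09 .5 -.1 0 0; 1 0 0 .25 0 0 0; 1 0 0 .15 0 0 0; 1 0 0 0 0 0 0"}}

```text
clock: 20.72
eef_pos: [640.6, 172.2, 51.1]
tcp_rot: [3.137, 0.003, 1.648]
contact_force: [-0.3, -1.1, -2.8]
opening: 0.197
```

Call:
{"fn": "move_arm", "kwargs": {"series": "1 0 0 .06 0 0 0; 1 0 0 .06 0 0 0; 1 0 0 .04 0 0 0; 1 0 0 0 0 0 0"}}

```text
clock: 21.22
eef_pos: [642.0, 171.9, 46.6]
tcp_rot: [3.133, 0.002, 1.647]
contact_force: [-0.8, 0.3, -3.1]
opening: 0.195
```

Call:
{"fn": "move_arm", "kwargs": {"series": "1 0 0 .04 0 0 0; 1 0 0 .04 0 0 0; 1 0 0 0 0 0 0"}}

```text
clock: 21.6
eef_pos: [642.4, 172.0, 44.6]
tcp_rot: [3.133, 0.002, 1.647]
contact_force: [-0.7, -0.5, -0.5]
opening: 0.195
```

Call:
{"fn": "move_arm", "kwargs": {"series": "-1 0 0 0 0 0 0; -1 0 0 0 0 0 0; -1 0 0 0 0 0 0; -1 0 0 -.3 0 0 0; -1 0 0 -.8 0 0 0; -1 0 0 -1 0 0 0; -1 0 0 -1 0 0 0; 1 -.3 0 -.4 0 0 0; 1 -.8 -.5 0 0 0 .8; 1 -.9 -.6 0 0 0 .8; 1 -.9 -.6 0 0 0 .8; 1 -.9 -.6 0 0 0 .8; 1 -.4 -.4 0 0 0 .8; 1 0 0 0 0 0 0"}}

```text
clock: 23.35
eef_pos: [538.4, -8.5, 189.9]
tcp_rot: [3.131, 0.002, 1.575]
contact_force: [1.0, 0.5, 0.2]
opening: -0.001
```

```bash
python3 - <<'E'
from h import *
s=r.sense();print(s['clock'],s['eef_pos'],s['tcp_rot'],s['opening'])
w=vision.grab_frame("wrist");im=vision.grab_frame("top");b=vision.grab_frame("side")
o=np.zeros((600,800,3),np.uint8)
o[:300,:400]=cv2.resize(w,(400,300));o[:300,400:]=cv2.resize(b[110:260,200:400],(400,300));o[300:,:]=cv2.resize(im[150:300,200:400],(400,300)).repeat(1,0) if 0 else 0
o[300:,:400]=cv2.resize(im[130:280,240:440],(400,300));o[300:,400:]=cv2.resize(im[130:280,100:300],(400,300))
cv2.imwrite("pics/m6.png",cv2.convertScaleAbs(o,alpha=1.5)[:,:,::-1])
E
```

```text
23.35 [538.43953949  -8.46238648 189.88503   ] [3.13129615e+00 2.05421319e-03 1.57491319e+00] -0.000746019082310162
```

View pics/m6.png

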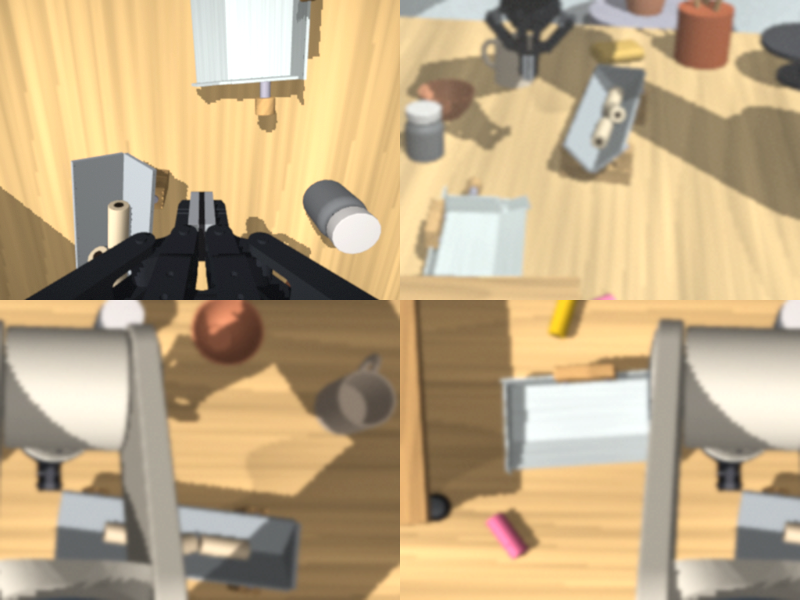

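The tray stands level on the bench. The posts lie in the fold, with the middle one's +y end up on the -x flank, wedged beside the first post. Moving the arm clear to measure the posts numerically (11 pictures viewed so far).

Call:
{"fn": "move_arm", "kwargs": {"series": "1 .9 0 0 0 0 0; 1 .9 0 0 0 0 0; 1 .9 0 0 0 0 0; 1 .9 0 0 0 0 0; 1 0 0 0 0 0 0"}}

```text
clock: 24.12
eef_pos: [542.7, 146.7, 189.7]
tcp_rot: [3.127, 0.0, 1.582]
contact_force: [0.0, -0.4, -0.4]
opening: -0.002
```

```bash
cat > posts.py <<'E'
from h import *
def posts(name="top",show=True):
    im=vision.grab_frame(name);p=P(name)
    hsv=cv2.cvtColor(im,cv2.COLOR_RGB2HSV)
    c=[proj(p,F+R.from_euler('z',Y).apply([x,y,z])) for x,y,z in((-40,-148,36),(-40,150,36),(40,150,36),(40,-148,36))]
    roi=np.zeros(im.shape[:2],np.uint8);cv2.fillPoly(roi,[np.array(c).round().astype(np.int32)],255)
    m=((im[:,:,0].astype(int)-im[:,:,2])>15).astype(np.uint8)*255&roi
    cv2.imwrite(f"pics/mask_{name}.png",m);cv2.imwrite(f"pics/raw_{name}.png",im[:,:,::-1])
    for k in cv2.findContours(m,cv2.RETR_EXTERNAL,cv2.CHAIN_APPROX_NONE)[0]:
        if cv2.contourArea(k)<15: continue
        b=cv2.boxPoints(cv2.minAreaRect(k))
        L=[R.from_euler('z',Y).inv().apply(plane(p,*q,35+18)-F)[:2].round(0).tolist() for q in b]
        print(name,cv2.contourArea(k),"centre",np.mean(L,0),L)
    return im,m,p
if __name__=="__main__":
    im,m,p=posts(); x,y,w,h=cv2.boundingRect(cv2.findNonZero(m))
    for row in m[y:y+h,x:x+w]: print(''.join('#' if v else '.' for v in row))
    # along fold gray profile in local coords
    for ly in range(-150,150,6):
        print(ly,[int(im[int(round(v)),int(round(u)),0])-int(im[int(round(v)),int(round(u)),2]) for u,v in [proj(p,F+R.from_euler('z',Y).apply([lx,ly,18+13])) for lx in(-24,-16,-8,0,8,16)]])
E
python3 posts.py
```

```text
top 616.0 centre [-7.25 -4.75] [[-26.0, 90.0], [14.0, 89.0], [12.0, -100.0], [-29.0, -98.0]]
...#..............................................................................................
..................................................................................................
..................................................................................................
..................................................................................................
..................................................................................................
..................................................................................................
..................................................................................................
..................................................................................................
..................................................................................................
..................................................................................................
.................
[... 3080 characters left out ...]
16, -5]
0 [0, 35, 36, 29, 8, -7]
6 [7, 36, 35, 22, -2, -7]
12 [19, 37, 31, 16, -4, -7]
18 [36, 35, 30, 11, -3, -6]
24 [33, 29, 33, 8, -2, -6]
30 [7, 19, 34, 37, 21, -3]
36 [-3, 3, 39, 42, 32, 2]
42 [-4, -3, 35, 41, 35, 9]
48 [-4, -3, 32, 42, 30, -1]
54 [-4, -4, 38, 41, 33, 1]
60 [-3, -3, 35, 42, 34, 8]
66 [-3, -3, 34, 42, 36, -1]
72 [-4, -3, 29, 42, 33, 1]
78 [-4, -3, 36, 43, 35, 6]
84 [-4, -3, 33, 42, 37, 8]
90 [-4, -3, 23, 29, 18, -2]
96 [-3, -3, -4, -3, -5, -6]
102 [-4, -3, -4, -3, -5, -6]
108 [-3, -4, -4, -4, -6, -6]
114 [-3, -3, -5, -4, -7, -7]
120 [-4, -4, -4, -4, -7, -7]
126 [-4, -3, -3, -4, -6, -6]
132 [-4, -4, -4, -4, -6, -7]
138 [-4, -4, -4, -4, -7, -6]
144 [-4, -3, -3, -4, -6, -6]
```

Fold profile (local y): post 3 at -97..-31; the middle one's cocked +y end is near y≈28, x≈-18; post 1 at 28..91. The plan is to nudge the middle post's raised end toward the end plate with shut fingers above post 1 so it drops into the fold, then push the row up from the open end.

```bash
python3 - <<'E'
from h import *
L=lambda v:F+R.from_euler('z',Y).apply(v)
a=L([-19,62,95]);print(a, L([-19,62,35])); plan(a,mk(Y),12)
E
```

```text
[ 412.12101197 -113.62565404  130.        ] [ 412.12101197 -113.62565404   70.        ]
[-0.537 -0.28   0.121] [ 0.05 -0.05  8.02]
[-0.571 -0.202  0.121] [ 0.05 -0.05  8.02]
[-0.593 -0.12   0.122] [ 0.05 -0.05  8.02]
[-0.604 -0.036  0.123] [ 0.05 -0.05  8.02]
[-0.603  0.049  0.123] [ 0.05 -0.05  8.02]
[-0.59   0.133  0.124] [ 0.05 -0.05  8.02]
[-0.566  0.214  0.124] [ 0.05 -0.05  8.02]
[-0.53   0.291  0.125] [ 0.05 -0.05  8.02]
[-0.484  0.362  0.125] [ 0.05 -0.05  8.02]
[-0.429  0.426  0.125] [ 0.05 -0.05  8.02]
[-0.365  0.482  0.125] [ 0.05 -0.05  8.02]
[-0.294  0.528  0.125] [ 0.05 -0.05  8.02]
```

Call:
{"fn": "move_arm", "kwargs": {"series": "1 -.54 -.28 .1 0 0 8; 1 -.57 -.2 .1 0 0 8; 1 -.59 -.12 .1 0 0 8; 1 -.6 -.04 .1 0 0 8; 1 -.6 .05 .1 0 0 8; 1 -.59 .13 .1 0 0 8; 1 -.57 .21 .1 0 0 8; 1 -.53 .29 .1 0 0 8; 1 -.48 .36 .1 0 0 8; 1 -.43 .43 .1 0 0 8; 1 -.37 .48 .1 0 0 8; 1 -.29 .5 .1 0 0 8; 1 0 0 0 0 0 0; 1 0 0 0 0 0 0"}}

```text
clock: 25.92
eef_pos: [405.3, -122.9, 138.7]
tcp_rot: [3.14, -0.017, -0.146]
contact_force: [0.3, 0.2, 0.8]
opening: 0.001
```

```bash
cat > loc.py <<'E'
from h import *
s=r.sense();print(s['clock'],s['eef_pos'],s['tcp_rot'],s['contact_force'].round(1))
print("local TCP",R.from_euler('z',Y).inv().apply(np.array(s['eef_pos'])-F).round(1))
def L(v): return F+R.from_euler('z',Y).apply(v)
E
python3 - <<'E'
from loc import *
print(s['qpos'].round(2));plan(L([-19,60,35]),mk(Y),4)
E
```

```text
25.925 [ 405.33158339 -122.92461084  138.65621744] [ 3.14044441 -0.01697819 -0.1461404 ] [0.3 0.2 0.8]
local TCP [-24.8  52.1 103.7]
[-0.3   0.16  2.15  0.    0.82  1.42]
[ 0.027 -0.052  0.43 ] [ 0.02 -0.24 -0.68]
[ 0.029 -0.051  0.429] [ 0.02 -0.24 -0.68]
[ 0.032 -0.051  0.429] [ 0.02 -0.24 -0.68]
[ 0.034 -0.05   0.429] [ 0.02 -0.24 -0.68]
```

Call:
{"fn": "move_arm", "kwargs": {"series": "1 .04 -.08 .2 0 -.3 -.7; 1 .04 -.06 .4 0 -.3 -.7; 1 .04 -.05 .4 0 -.3 -.7; 1 .03 -.03 .35 0 -.2 -.7; 1 0 0 .2 0 0 0; 1 0 0 0 0 0 0"}}

```text
clock: 26.68
eef_pos: [413.9, -112.8, 71.3]
tcp_rot: [3.141, 0.005, -0.087]
contact_force: [0.7, -0.3, -0.7]
opening: -0.002
```

```bash
python3 loc.py
```

```text
26.675 [ 413.85742359 -112.83986936   71.33024455] [ 3.14052113  0.00518794 -0.08745969] [ 0.7 -0.3 -0.7]
local TCP [-17.3  63.   36.3]
```

Call:
{"fn": "move_arm", "kwargs": {"series": "1 -.04 .12 .02 0 0 0; 1 0 .12 0 0 0 0; 1 0 .12 0 0 0 0; 1 0 .1 0 0 0 0; 1 0 0 0 0 0 0"}}

```text
clock: 27.3
eef_pos: [411.2, -133.1, 71.8]
tcp_rot: [3.14, 0.003, -0.088]
contact_force: [-0.3, -0.1, 0.5]
opening: 0.006
```

Call:
{"fn": "move_arm", "kwargs": {"series": "1 0 .1 0 0 0 0; 1 0 .1 0 0 0 0; 1 0 0 0 0 0 0"}}

```text
clock: 27.68
eef_pos: [410.5, -141.6, 71.9]
tcp_rot: [3.14, 0.002, -0.088]
contact_force: [0.0, 0.4, 0.1]
opening: 0.003
```

```bash
python3 loc.py
```

```text
27.675 [ 410.47090632 -141.60661555   71.87880749] [ 3.13988445e+00  2.44558941e-03 -8.83336622e-02] [0.  0.4 0.1]
local TCP [-17.9  34.   36.9]
```

Call:
{"fn": "move_arm", "kwargs": {"series": "1 0 .1 0 0 0 0; 1 0 .1 0 0 0 0; 1 0 .1 0 0 0 0; 1 0 0 0 0 0 0"}}

```text
clock: 28.18
eef_pos: [409.2, -154.3, 71.8]
tcp_rot: [3.14, 0.003, -0.088]
contact_force: [-0.3, -0.2, 0.2]
opening: -0.001
```

```bash
python3 loc.py; cat > prof.py <<'E'
from h import *
def prof(name,ys,xs=(-24,-16,-8,0,8,16)):
    im=vision.grab_frame(name);p=P(name);cv2.imwrite(f"pics/raw_{name}.png",im[:,:,::-1])
    for ly in ys:
        o=[]
        for lx in xs:
            u,v=proj(p,F+R.from_euler('z',Y).apply([lx,ly,31-abs(lx)*.3]))
            u,v=int(round(u)),int(round(v))
            o.append(int(im[v,u,0])-int(im[v,u,2]) if 0<=u<512 and 0<=v<384 else None)
        print(ly,o)
E
python3 -c "
from prof import *
prof('wrist',range(-150,110,6)); prof('side',range(-150,110,6))"
```

```text
28.175 [ 409.20263202 -154.27744231   71.81054494] [ 3.14002527e+00  2.81456012e-03 -8.82468170e-02] [-0.3 -0.2  0.2]
local TCP [-17.9  21.3  36.8]
-150 [None, None, None, None, None, None]
-144 [None, None, None, None, None, None]
-138 [None, None, None, None, None, None]
-132 [None, None, None, None, None, None]
-126 [None, None, None, None, None, None]
-120 [None, None, None, None, None, None]
-114 [-4, None, None, None, None, None]
-108 [-4, -3, 32, None, None, None]
-102 [-4, -4, 33, 31, 25, -4]
-96 [-3, -5, 33, 31, 25, 1]
-90 [-4, -5, 32, 31, 27, 3]
-84 [-3, -4, 33, 32, 28, 6]
-78 [-5, -4, 33, 32, 28, 9]
-72 [-4, -4, 33, 31, 28, 14]
-66 [-4, -4, 31, 46, 28, 18]
-60 [-4, -3, 48, 32, 29, 20]
-54 [-4, -4, 49, 33, 28, 15]
-48 [-5, -5, 1, 31, 13, 16]
-42 [-5, -5, 45, 33, 27, 5]
-36 [-4, -4, 43, 32, 28, 13]
-30 [-5, -5, 41, 33, 26, -5]
-24 [-4, -5, 35, 32, 26, -7]
-18 [-5, -5, 35, 30, 25, -6]
-12 [-4, -2, 35, 30, 26, -7]
-6 [-5, 17, 34, 32, 25, -7]
0 [-5, 32, 34, 30, 26, -6]
6 [-5, 34, 35, 30, 26, -6]
12 [-4, 23, 30, 30, 24, -10]
18 [-4, -4, -5, -5, -4, -6]
24 [-4, -4, -5, -5, -4, -6
[... 857 characters left out ...]
, 14, 1]
-42 [-2, -2, 1, 8, 14, -3]
-36 [-2, -2, 4, 7, 11, -1]
-30 [-3, 1, 4, 8, 14, -1]
-24 [-3, 0, 2, 13, 15, 2]
-18 [-4, 0, 2, 13, 17, -3]
-12 [-5, 1, 3, 14, 12, 0]
-6 [-5, 1, 3, 13, 14, 0]
0 [-3, 0, 3, 16, 16, -3]
6 [-4, 0, 3, 17, 15, -2]
12 [-2, -1, 12, 17, 14, 2]
18 [-3, -1, 14, 17, 16, 9]
24 [-3, 3, 14, 20, 19, 0]
30 [-3, 0, 16, 20, 25, -1]
36 [-4, -2, 24, 25, 22, -2]
42 [-3, -1, 26, 29, 22, 2]
48 [-3, 1, 25, 29, 24, -3]
54 [-3, 0, 23, 29, 26, -1]
60 [-3, 0, 29, 29, 23, -1]
66 [-2, -3, 28, 29, 25, 5]
72 [-2, 3, 26, 30, 26, -3]
78 [-2, 0, 23, 30, 26, 1]
84 [-3, -1, 27, 30, 24, 8]
90 [-3, -3, 25, 29, 25, 0]
96 [-2, 0, 22, 23, 21, 0]
102 [-2, 0, 22, 19, 19, 3]
108 [-3, -2, 21, 19, 19, 6]
```

The middle post has dropped in: it now spans -47..+15, with a free gap before post 1 (27..88). Next I go round to the open end.

Call:
{"fn": "move_arm", "kwargs": {"series": "1 0 -.1 -.4 0 0 0; 1 .1 -.4 -.2 0 0 0; 1 .1 -.5 0 0 0 0; 1 .1 -.5 0 0 0 0; 1 .1 -.5 0 0 0 0; 1 .05 -.3 0 0 0 0; 1 0 -.1 0 0 0 0; 1 0 0 0 0 0 0"}}

```text
clock: 29.28
eef_pos: [436.4, -57.2, 96.5]
tcp_rot: [3.14, 0.002, -0.088]
contact_force: [-0.6, -0.3, 0.1]
opening: 0.004
```

```bash
python3 - <<'E'
from loc import *
plan(L([0,122,17]),mk(Y),5)
E
```

```text
29.275 [436.42340302 -57.23255321  96.48027087] [ 3.13981266e+00  2.33906144e-03 -8.80751929e-02] [-0.6 -0.3  0.1]
local TCP [ -0.4 120.5  61.5]
[ 0.003 -0.008  0.222] [0.02 0.03 0.13]
[ 0.002 -0.008  0.222] [0.02 0.03 0.13]
[ 0.002 -0.008  0.222] [0.02 0.03 0.13]
[ 0.002 -0.008  0.222] [0.02 0.03 0.13]
[ 0.002 -0.007  0.222] [0.02 0.03 0.13]
```

Call:
{"fn": "move_arm", "kwargs": {"series": "1 0 -.03 .3 0 0 .2; 1 0 -.03 .3 0 0 .2; 1 0 0 .25 0 0 .1; 1 0 0 .15 0 0 0; 1 0 0 .05 0 0 0; 1 0 0 0 0 0 0"}}

```text
clock: 30.02
eef_pos: [435.5, -55.9, 50.6]
tcp_rot: [3.14, 0.004, -0.099]
contact_force: [-0.2, 0.6, 0.0]
opening: -0.002
```

```bash
python3 loc.py
```

```text
30.025 [435.52971526 -55.92007593  50.61095428] [ 3.13962236  0.00429786 -0.09902493] [-0.2  0.6  0. ]
local TCP [ -1.4 121.7  15.6]
```

Call:
{"fn": "move_arm", "kwargs": {"series": "1 .03 .1 0 0 0 0; 1 0 .15 0 0 0 0; 1 0 .15 0 0 0 0; 1 0 .15 0 0 0 0; 1 0 .15 0 0 0 0; 1 0 .15 0 0 0 0; 1 0 .15 0 0 0 0; 1 0 .1 0 0 0 0; 1 0 .05 0 0 0 0; 1 0 0 0 0 0 0"}}

```text
clock: 31.28
eef_pos: [432.5, -105.4, 51.6]
tcp_rot: [3.14, 0.003, -0.1]
contact_force: [-0.4, 0.4, 0.2]
opening: 0.001
```

```bash
python3 loc.py
```

```text
31.275 [ 432.500871   -105.43557872   51.56133855] [ 3.13968583e+00  2.57309303e-03 -9.96996402e-02] [-0.4  0.4  0.2]
local TCP [ 0.5 72.2 16.6]
```

Expected stop near y≈50. Small steps from here.

Call:
{"fn": "move_arm", "kwargs": {"series": "1 0 .1 0 0 0 0; 1 0 .1 .02 0 0 0; 1 0 .1 0 0 0 0; 1 0 .06 0 0 0 0; 1 0 0 0 0 0 0"}}

```text
clock: 31.9
eef_pos: [431.0, -120.6, 50.7]
tcp_rot: [3.14, 0.003, -0.099]
contact_force: [-0.4, 0.6, 0.2]
opening: -0.0
```

```bash
python3 loc.py;  python3 -c "
from prof import *
prof('wrist',range(-150,110,6),(-16,-8,0,8)); "
```

```text
31.9 [ 430.97521059 -120.56830077   50.71645462] [ 3.13974303e+00  2.64343965e-03 -9.93097692e-02] [-0.4  0.6  0.2]
local TCP [ 0.4 57.  15.7]
-150 [None, None, None, None]
-144 [None, None, None, None]
-138 [None, None, None, None]
-132 [None, None, None, None]
-126 [None, None, None, None]
-120 [None, None, None, None]
-114 [None, None, None, None]
-108 [None, None, None, None]
-102 [None, None, None, None]
-96 [None, None, None, None]
-90 [None, None, None, None]
-84 [None, None, None, None]
-78 [None, None, None, None]
-72 [None, None, None, None]
-66 [None, None, None, None]
-60 [-3, 16, None, None]
-54 [-3, 13, 32, 37]
-48 [-3, 13, 49, 37]
-42 [-4, 20, 47, 38]
-36 [-4, 14, 46, 38]
-30 [-4, 11, 46, 40]
-24 [-4, 6, 46, 40]
-18 [-5, -5, 48, 36]
-12 [-5, 2, 46, 27]
-6 [-4, 2, 44, 27]
0 [-5, -1, 46, 28]
6 [-5, -3, 45, 26]
12 [-5, -4, 43, 27]
18 [-4, -6, 43, 28]
24 [-5, -6, 45, 28]
30 [-7, -7, 32, 28]
36 [-6, -6, 33, 29]
42 [-4, -3, 14, 27]
48 [-3, -5, -3, -4]
54 [-4, -3, -5, -3]
60 [-4, -4, -4, -4]
66 [-4, -3, -3, -4]
72 [-3, -4, -5, -5]
78 [-7, -6, -6, -5]
84 [-6, -6, -6, -5]
90 [-4, -7, -6, -5]
96 [-3, -6, -5, -4]
102 [-6, -6, -4, -5]
108 [-6, -5, -5, -5]
```

Call:
{"fn": "move_arm", "kwargs": {"series": "1 0 .06 0 0 0 0; 1 0 .06 0 0 0 0; 1 0 0 0 0 0 0"}}

```text
clock: 32.33
eef_pos: [430.4, -125.5, 50.7]
tcp_rot: [3.14, 0.003, -0.099]
contact_force: [0.1, 0.6, -0.1]
opening: 0.005
```

Call:
{"fn": "move_arm", "kwargs": {"series": "1 0 .05 0 0 0 0; 1 0 0 0 0 0 0"}}

```text
clock: 32.58
eef_pos: [430.2, -127.4, 50.7]
tcp_rot: [3.14, 0.003, -0.099]
contact_force: [0.3, 2.3, 0.1]
opening: -0.001
```

Call:
{"fn": "move_arm", "kwargs": {"series": "1 0 .05 0 0 0 0; 1 0 0 0 0 0 0"}}

```text
clock: 32.83
eef_pos: [430.2, -127.4, 50.8]
tcp_rot: [-3.14, 0.003, -0.101]
contact_force: [0.6, 3.6, 0.7]
opening: -0.003
```

Firm stop reached (force rising, no motion). One more squeeze, then back off and clear the view.

Call:
{"fn": "move_arm", "kwargs": {"series": "1 0 .1 0 0 0 0; 1 0 .1 0 0 0 0; 1 0 .1 0 0 0 0"}}

```text
clock: 33.2
eef_pos: [429.9, -128.4, 51.0]
tcp_rot: [-3.122, 0.005, -0.112]
contact_force: [8.6, 39.9, 7.2]
opening: 0.001
```

Call:
{"fn": "move_arm", "kwargs": {"series": "1 0 -.1 0 0 0 0; 1 0 -.3 0 0 0 0; 1 0 -.4 -.2 0 0 0; 1 0 -.4 -.8 0 0 0; 1 0 -.5 -.9 0 0 0; 1 .4 -.9 -.9 0 0 0; 1 .4 -.9 -.3 0 0 0; 1 .4 -.9 0 0 0 0; 1 .4 -.9 0 0 0 0; 1 0 0 0 0 0 0"}}

```text
clock: 34.45
eef_pos: [519.8, 84.4, 187.8]
tcp_rot: [-3.122, -0.0, -0.111]
contact_force: [0.4, -0.7, -0.8]
opening: -0.003
```

```bash
python3 loc.py; python3 -c "
from prof import *
prof('top',range(-154,60,3),(-24,-16,-8,0,8,16))
import cv2
im=cv2.imread('pics/raw_top.png');b=vision.grab_frame('side')[:,:,::-1]
o=np.zeros((600,800,3),np.uint8)
o[:300]=cv2.resize(im[215:283,245:426],(800,300),interpolation=cv2.INTER_CUBIC)
o[300:,:400]=cv2.resize(b[130:205,265:365],(400,300),interpolation=cv2.INTER_CUBIC)
o[300:,400:]=cv2.resize(im[60:260,0:267],(400,300))
cv2.imwrite('pics/fin.png',cv2.convertScaleAbs(o,alpha=1.5))
"
```

```text
34.45 [519.78141155  84.44670962 187.76150213] [-3.12238504e+00 -2.96702594e-04 -1.11280894e-01] [ 0.4 -0.7 -0.8]
local TCP [ 68.6 269.7 152.8]
-154 [-2, -1, -2, 0, -1, -3]
-151 [-2, -2, 1, 5, 3, -3]
-148 [-2, 0, 11, 16, 10, -2]
-145 [-1, 1, 18, 21, 16, -1]
-142 [-2, 0, 24, 22, 18, 0]
-139 [-3, -1, 24, 23, 17, -3]
-136 [-2, -1, 24, 24, 16, -3]
-133 [-3, -2, 23, 22, 17, -3]
-130 [-3, -2, 25, 22, 17, -2]
-127 [-3, 2, 25, 22, 18, -1]
-124 [-3, 1, 24, 24, 18, 0]
-121 [-2, 1, 24, 24, 18, 1]
-118 [-4, 0, 24, 23, 19, 0]
-115 [-2, -1, 24, 24, 20, -3]
-112 [-4, -1, 23, 24, 17, -3]
-109 [-3, -2, 22, 24, 17, -4]
-106 [-3, -3, 25, 23, 19, -3]
-103 [-2, 0, 23, 23, 21, -2]
-100 [-2, 0, 24, 24, 24, -2]
-97 [-3, 0, 23, 27, 30, 0]
-94 [-3, -1, 23, 35, 32, 1]
-91 [-2, -1, 25, 38, 32, -4]
-88 [-3, -2, 28, 40, 26, -3]
-85 [-3, -2, 40, 39, 26, -3]
-82 [-2, 3, 41, 40, 26, -3]
-79 [-2, 2, 41, 40, 27, -2]
-76 [-3, 0, 40, 40, 30, -1]
-73 [-3, -1, 40, 41, 31, 1]
-70 [-3, -2, 39, 40, 30, -5]
-67 [-3, -3, 37, 40, 26, -4]
-64 [-4, -2, 37, 39, 26, -4]
-61 [-4, -2, 41, 40, 28, -3]
-58 [-3, 1, 41, 41, 29, -1]
-55 [
[... 372 characters left out ...]
-3, 40, 41, 29, 0]
-13 [-3, 0, 40, 41, 30, 0]
-10 [-3, -1, 39, 41, 31, 1]
-7 [-4, -1, 36, 41, 31, 1]
-4 [-4, -2, 37, 41, 32, 4]
-1 [-4, -3, 36, 41, 34, -3]
2 [-4, -3, 35, 42, 31, -1]
5 [-3, -3, 33, 40, 31, 0]
8 [-4, -3, 39, 41, 31, 1]
11 [-4, -1, 37, 42, 33, 1]
14 [-4, -2, 37, 41, 34, 3]
17 [-3, -3, 36, 42, 35, 4]
20 [-3, -3, 35, 42, 36, 9]
23 [-3, -3, 34, 42, 31, -1]
26 [-3, -4, 31, 41, 32, 0]
29 [-4, -3, 39, 42, 32, 1]
32 [-4, -1, 37, 42, 33, 2]
35 [-3, -1, 35, 37, 34, 3]
38 [-4, -3, 27, 26, 15, -2]
41 [-3, -4, 12, 10, 1, -5]
44 [-3, -3, -2, 0, -5, -6]
47 [-3, -3, -3, -3, -6, -7]
50 [-3, -3, -4, -4, -7, -6]
53 [-4, -3, -3, -5, -6, -6]
56 [-4, -4, -3, -4, -6, -7]
59 [-3, -4, -3, -4, -6, -6]
```

View pics/fin.png

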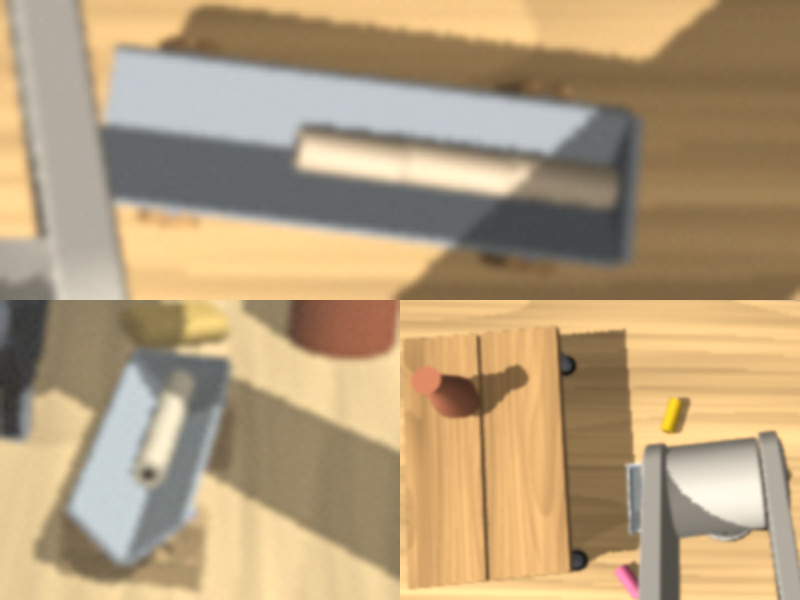

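The three posts form one straight run from the end plate (y -150) to about +38, against 186 mm nominal, so there are no visible gaps. Handing in.

```bash
python3 -c "
from rig import r
print(r.sense()['qvel'].round(3)); print(r.sign_off())"
```

```text
[-0.026 -0.005  0.019 -0.002 -0.002 -0.008]
the job is handed in; nothing more can be done
None
```

The job is done and handed in at about 34.5 s of the 72 s. One force reading is a possible concern (below).

- **Tray:** I drew it out by the knob until it was clear of the board and let it stand. I then took it afresh by the rail, tipped the three posts into the trough and stood the empty tray back on the bench.
- **Posts:** One post landed cocked against its neighbour. I nudged it down into the fold with the shut fingers, then pushed the row from the open end up to the plate.

**Last checks**
- The final top view shows the posts as one straight run from the end plate to about 38 mm past the trough's middle. That is about 188 mm against 186 mm nominal, with no gap visible.
- The tray was last seen standing level in the picture taken after I released it. In the last picture the arm partly hid it.
- The bowl, jar and mug were not touched at any point. The final picture does not show them.

**Possible fault:** my last squeeze against the stop reached about 41 N at the fingertips (39.9 N along y), which was more than I meant. It was finger contact, not the arm or the gripper's body, and well below the 120 N wrist limit. The other force readings I took were under 5 N.

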